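Dispense the red waxed cheese

TASK

On the counter dispenser, push the small steel pot along its tray (without picking it up) until it stands under the chute that holds the red waxed mini cheese. Then press down that chute's black paddle so its gate lifts and the cheese rolls into the pot, and let the paddle come back up so the gate is closed again. Do not touch the cheeses, leave the yellow one behind its closed gate, and leave the jar, card holder and timer where they stand.

Things in the scene. Friction and masses are not known exactly. Their poses are not given: they have to be found in the camera images.
- dispenser: fixed two-lane dispenser of pale wood, 208 x 236 mm, 128 mm tall. Origin: on the worktop 28 mm behind the middle of its foot; x points from the tray towards the paddles (roughly away from the robot), y along the tray to the left, z up. Steel chutes at y = +75 (left) and -75 mm (right), 44 mm wide, slope 9 degrees down to the tray at its front. Its wooden body behind the tray is 38 mm tall
- tray (a point): middle of the tray's floor, 5 mm above the worktop, at dispenser x = -90, y = 0; axes as the dispenser. The tray is a straight channel along y, 74 mm wide in x, with a front lip 17 mm tall and end walls at y = +109 and -109 mm, 26 mm tall. A pot pushed against an end wall stands right under that side's chute
- mouth_left (a point): middle of the left (+y) chute's lip, where a cheese rolls off: 48 mm above the worktop, at dispenser x = -72, y = +75 mm; it overhangs the rear part of the tray (side walls to about 65 mm height). Axes as the dispenser
- mouth_right (a point): the same point of the right (-y) chute, at y = -75 mm
- paddle_left (a point): middle of the top of the black paddle (34 x 40 mm) at the rear end of the left rocker: 128 mm above the worktop when up, at dispenser x = +57, y = +75 mm. Pressed straight down it sinks 29 mm to its stop and shifts under 6 mm in x. A clear gate with blue edges hangs from the front end of the same arm, the axle lies between, 106 mm above the worktop
- paddle_right (a point): the same point of the right rocker's paddle, at y = -75 mm
- rocker_left (a joint): tilt of the left rocker, rad: 0 = paddle up, gate closed; 0.6 = paddle fully down, gate fully lifted. A spring returns it; pressing it fully takes about 6 N at the paddle. A cheese passes under the gate from about 0.45 on and needs about half a second to roll off
- rocker_right (a joint): the same for the right rocker
- red_cheese: loose red waxed mini cheese, a ball of 30 mm diameter with a pale band, 22 g; origin at its centre. Starts in the left or the right chute, behind the closed gate, centre about 73 mm above the worktop
- yellow_cheese: loose yellow waxed mini cheese of the same size, in the other chute
- pot: loose spun steel portion pot, 66 mm across the rim, 48 mm across the base, 31 mm tall, wall about 1 mm, floor 3 mm, 50 g; origin at the centre of its underside, z up. Starts upright in the tray near its middle, its rim 36 mm above the worktop
- honey_jar: bystander: loose hexagonal honey jar, 68 x 76 x 91 mm tall, beside the dispenser; origin at the centre of its underside
- card_holder: bystander: loose small wooden block holding a card, 29 x 55 x 76 mm tall, beside the dispenser; origin at the centre of its underside
- timer: bystander: loose round red and white kitchen timer, 68 mm wide, 53 mm tall, beside the dispenser; origin at the centre of its underside
Not all that is in view belongs to the job. There is more than one size of the pot; the job needs the smaller.

How it is judged (in metres and radians):
On the way, in this order (a step that is already met when the one before it is completed fails the run):
1. the pot stands under the red cheese's chute (((y of red_cheese in the frame of dispenser above 0.03 m and y of pot in the frame of dispenser above 0.063 m) or (y of red_cheese in the frame of dispenser below -0.03 m and y of pot in the frame of dispenser below -0.063 m))), for 0.2 s.
2. the red cheese's paddle is pressed and its gate lifted (((y of red_cheese in the frame of dispenser above 0.03 m and value of joint rocker_left above 0.4 rad) or (y of red_cheese in the frame of dispenser below -0.03 m and value of joint rocker_right above 0.4 rad))).
3. the red cheese lies in the pot (horizontal distance between red_cheese and pot below 0.022 m and z of red_cheese in the frame of pot below 0.03 m), for 0.2 s.
At the end, for the whole second after the job is handed in: red cheese at rest in the upright pot (within 22 mm of its axis, centre under 30 mm above its underside), pot standing on the tray, both rockers under 0.06 rad, yellow cheese within 10 mm of its start; jar, card holder, timer upright within 20 mm of theirs (all of step 3 and value of joint each of rocker_left, rocker_right below 0.06 rad and linear speed of red_cheese below 0.03 m/s and angle between pot's own z axis and vertical below 0.12 rad and z of pot in the frame of dispenser below 0.009 m and distance of yellow_cheese from where it was at the start of the episode below 0.01 m and distance of each of honey_jar, card_holder, timer from where it was at the start of the episode below 0.02 m and angle between each of honey_jar, card_holder, timer's own z axis and vertical below 0.15 rad); the robot touches nothing.
It fails at once if the pot is lifted or tipped (z of pot in the frame of dispenser above 0.017 m or angle between pot's own z axis and vertical above 0.5 rad).
It fails at once if a cheese is touched by the robot (contact force between any of the fingers, the arm and red_cheese above 0.2 N or contact force between any of the fingers, the arm and yellow_cheese above 0.2 N).
It fails at once if the yellow cheese's gate is lifted ((y of yellow_cheese in the frame of dispenser above 0.03 m and value of joint rocker_left above 0.2 rad) or (y of yellow_cheese in the frame of dispenser below -0.03 m and value of joint rocker_right above 0.2 rad)).
It fails at once if a bystander is knocked over or shoved (distance of any of honey_jar, card_holder, timer from where it was at the start of the episode above 0.03 m or angle between any of honey_jar, card_holder, timer's own z axis and vertical above 0.4 rad).
It also fails if it takes over 42 s, if anything falls off the work surface, if the arm or the gripper's body presses on something with over 40 N, if the wrist force passes 120 N, or if a joint passes its speed limit or range.

ROBOT

A 6-joint arm with a two-finger parallel gripper is mounted at the origin on a cart in front of the work surface, level with it; the furniture and walls round the work are solid. World frame = base frame: x ahead of the robot, y to its left, z up, the work surface at z = 0. Lengths are in mm, angles in rad, forces in N, time in s.
With the tool pointing down it reaches from about 300 to 775 mm from the base axis. Payload 14.6 kg.
Tool frame: the origin (TCP) lies where the fingers leave the gripper's body, on its centre line; the fingertips stand 97 mm ahead of it and the grasp point (between the pads) lies ahead of it (grip_depth is the z of the grasp point in the tool frame, in mm); z points along the fingers, y is the line along which they close (so a half turn about z gives the same grasp; the last joint's range is limited). The gripper opens to 94 mm and grips with 3 to 60 N. Pads are 16 mm wide; open, the fingers measure 119 mm over their backs; the gripper's body (75 mm by 177 mm) begins 78 mm behind the grasp point.
Start: joints at [1.138, 0.3, 1.521, -0, 1.321, -0.067], TCP at [196.73, 513.602, 302.646] pointing down, gripper open.
Joint ranges: [-3.03, 3.03], [-0.79, 2.21], [0.23, 2.52], [-1.04, 4.18], [0, 3.07], [-2.55, 2.55]. Speed limits (rad/s): [2.22, 2.22, 2.57, 3.14, 3.14, 3.14].

INTERFACE

Orientations are given as [roll, pitch, yaw] about the fixed x, y, z axes, in that order (R = Rz(yaw) Ry(pitch) Rx(roll)).
In Python, from cell import read_state, camera, sign_off, regions_of, spot_point, grip_depth gives the robot as it stands. The module is installed in compiled form; this text tells all that it offers.
- The arm moves only by the tool send_rows, never from a script. Its argument "series" is a list of rows, each a list of 3 entries, a list of its own where there are three numbers: the shift along the world's x, y, z in mm, then the turn about the world's z in degrees, then the closure, from -1 (fully open) to 1 (shut), so that 0 is half open. A call has 1 to 12 rows; each row shifts and turns the commanded pose from where the row before left it; what a row does not reach is not made up. A row lasts 1/10 s, in which the tool goes at most 50 mm and 8.59 degrees, less where a joint would pass 70% of its speed; a pose out of reach is approached as far as the arm can. A call is refused whole if a number of a shift passes 50 or a number of a turn 8.59, either way. A call with a gripper value outside its range is refused whole. The fingers move at their own pace and stop on an object; "squeeze" is the grip in N (left out, the last holds). Time passes only in rows, so rows that do not move let the fingers close. It gives the time, the measured TCP pose, the force, the opening and the grip force at its end, in the units of the state.
- read_state(): the state, without advancing time (a new reading comes with each control period).
- camera(name): name is "scene" or "top" or "wrist"; returns a dict with "color" (400x640x3 uint8, blue, green, red), "fx", "fy", "cx", "cy" (pixels), "camera_from_world" (4x4, takes a point from world to camera coordinates). Camera axes: x right, y down, z forward; pixel columns grow to the right and rows downward; lengths in mm; the calibration is good to about 2 mm. A picture is of the moment at which its call begins. There is no depth.
- sign_off(): hands the job in; it is judged then, once.
Trained networks look in a picture, given as the dict that the camera call returned (one of the last four; its "shot" number tells which), for a name from the list of things; names that differ only in an ending like _2 or _b are one class to them, and where a whole thing is asked for, a point or a joint stands for the part that bears it (a point fixed in the world has none). Each returns a list of dicts, best first, with "confidence" (0 to 1); they miss things now and then, are a little off and sometimes report something else, mostly with a low value. They report only what shows in the picture. A call takes as long as a camera call. They do not tell look-alikes from the thing itself.
- regions_of(thing, picture): "mask" (400x640 bool, what is visible of it).
- spot_point(thing, picture): "point" ([x, y, z] in mm, in the coordinates of the camera as it stood for that picture, good to about 4 mm: a listed point, or the origin of a listed thing).
The state is a dict: "clock": time; "joints": joint angles; "qd": joint speeds; "effort": joint torques, N m; "eef_pos": TCP position; "eef_rot": TCP orientation; "wrist_force": force on the tool from outside, world axes, zero at the start; "moment": the same for the moment, N m; "finger_gap": finger opening in mm; "finger_force": force on a finger pad.
Only numpy, scipy, OpenCV 4.12 (cv2) and the standard library are available. Lean on these libraries where they do the work, as an engineer would, in place of code of your own. Each camera call takes 0.05 s, during which the arm holds its last target. There are 200 camera calls.

## Working session

There is one attempt and no reset: what is moved stays moved. The work goes in short steps, Python scripts to look and compute and a tool call to move; the robot and the scene stay as the last step left them, time stands still between calls to the robot, and variables do not carry over. Pictures are saved under pics/ and viewed, at most 10 in all, crops included, and the job is handed in when it is done.

Besides the shell and the picture viewer there is one more tool, called as name([rows], argument=value, ...), one row to a line, values as JSON. send_rows: Moves the arm, as the interface text tells. Its arguments: {"type":"object","properties":{"series":{"type":"array"},"squeeze":{"type":"number"}},"required":["series"]}

```bash
mkdir -p pics
cat > h.py <<'E'
from cell import *
import numpy as np, cv2
def W(p,pic): return np.linalg.inv(pic["camera_from_world"])@np.r_[p,1]
def spots(pic,names,k=2):
    for n in names:
        for d in spot_point(n,pic)[:k]:
            w=W(d["point"],pic)[:3]; c=np.array(d["point"])
            print(n,round(d["confidence"],2),w.round(0),"px",round(pic["fx"]*c[0]/c[2]+pic["cx"]),round(pic["fy"]*c[1]/c[2]+pic["cy"]))
E
python3 - <<'E'
from h import *
N="dispenser tray mouth_left mouth_right paddle_left paddle_right red_cheese yellow_cheese pot honey_jar card_holder timer".split()
ims=[]
for c in("top","scene"):
    p=camera(c);print(c);spots(p,N);ims.append(p["color"])
cv2.imwrite("pics/a.png",cv2.resize(np.vstack(ims),(480,600)))
cv2.imwrite("pics/top.png",ims[0])
s=read_state();print(s["eef_pos"],s["eef_rot"],grip_depth,s["clock"],s["finger_gap"])
E
```

```text
top
dispenser 0.62 [540. -13.   3.] px 342 185
dispenser 0.6 [448. -13.   9.] px 344 221
tray 0.85 [445. -14.   8.] px 344 222
mouth_left 0.75 [457.  59.  49.] px 315 218
mouth_right 0.6 [469. -90.  49.] px 376 211
paddle_right 0.84 [605. -87. 130.] px 378 150
yellow_cheese 0.64 [536. -84.  76.] px 374 183
yellow_cheese 0.32 [601. -86. 129.] px 377 152
pot 0.69 [446. -11.   7.] px 343 222
pot 0.68 [ 379. -254.   -1.] px 439 246
honey_jar 0.71 [601. -88. 126.] px 378 152
honey_jar 0.69 [518. 174.   0.] px 269 195
card_holder 0.91 [ 601. -209.   -0.] px 418 159
timer 0.88 [ 506. -223.   -2.] px 425 196
scene
dispenser 0.75 [541. -12.   1.] px 349 241
dispenser 0.61 [468. -87.  49.] px 351 260
tray 0.73 [448. -18.   2.] px 323 261
tray 0.35 [ 605. -208.    2.] px 431 274
mouth_left 0.95 [468.  59.  42.] px 307 228
mouth_right 0.61 [467. -86.  50.] px 351 260
paddle_left 0.93 [590.  63. 132.] px 343 177
paddle_left 0.25 [469. -86.  52.] px 351 259
paddle_right 0.96 [596. -89. 126.] px 394 208
red_cheese 0.46 [523.  64.  73.] px 323 207
yellow_cheese 0.5 [529. -86.  72.] px 371 239
pot 0.71 [ 375. -253.   -0.] px 380 354
honey_jar 0.83 [512. 180.  -1.] px 291 209
card_holder 0.62 [ 603. -205.    1.] px 429 273
timer 0.97 [ 505. -226.    1.] px 410 304
timer 0.73 [594. -89. 125.] px 394 209
[196.71182226 513.62050255 302.64625928] [ 3.14157404e+00 -1.61283361e-05  2.77584524e+00] 78.39999999999999 1.3 93.80173370092729
```

View pics/a.png

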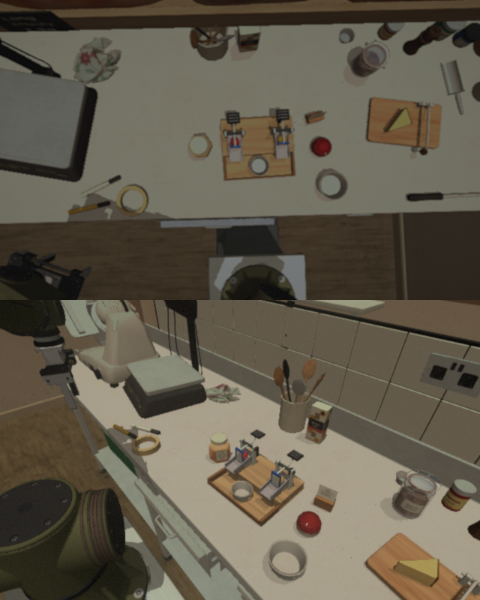

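Run:
```python
from h import *
t=camera("top");s=camera("scene")
a=cv2.resize(t["color"][135:255,285:405],(400,400),interpolation=2)
b=cv2.resize(s["color"][160:300,270:410],(400,400),interpolation=2)
cv2.imwrite("pics/b.png",np.hstack([a,b]))
for p in(t,s):
  for n in("tray","pot","dispenser"):
    m=regions_of(n,p)
    for d in m[:2]:
      ys,xs=np.nonzero(d["mask"]);print(n,d["confidence"],xs.min(),xs.max(),ys.min(),ys.max(),cv2.minAreaRect(np.c_[xs,ys].astype(np.float32)))
```

```text
tray 0.63 294 393 145 239 ((344.08984375, 192.23040771484375), (89.53909301757812, 96.60406494140625), 86.1345443725586)
tray 0.3 407 433 146 164 ((420.5000305175781, 155.0), (12.33288288116455, 27.51181411743164), 71.56504821777344)
pot 0.71 427 464 227 266 ((444.5000305175781, 248.0), (37.565940856933594, 38.013153076171875), 26.56505012512207)
pot 0.6 332 359 208 234 ((345.6000061035156, 221.20004272460938), (25.938386917114258, 26.832815170288086), 63.43495178222656)
dispenser 0.62 294 393 146 239 ((344.0819091796875, 192.22789001464844), (89.46805572509766, 96.58558654785156), 86.18592071533203)
tray 0.61 277 404 174 301 ((349.60205078125, 234.433837890625), (105.88822174072266, 109.4158935546875), 39.699073791503906)
pot 0.72 356 409 319 372 ((382.9846496582031, 343.7231140136719), (53.83106994628906, 49.6138916015625), 60.2551155090332)
pot 0.65 308 336 242 269 ((320.9310302734375, 254.67242431640625), (27.482912063598633, 26.925825119018555), 21.801406860351562)
dispenser 0.92 276 404 174 301 ((349.04827880859375, 234.01223754882812), (105.40809631347656, 110.29249572753906), 40.785823822021484)
```

View pics/b.png

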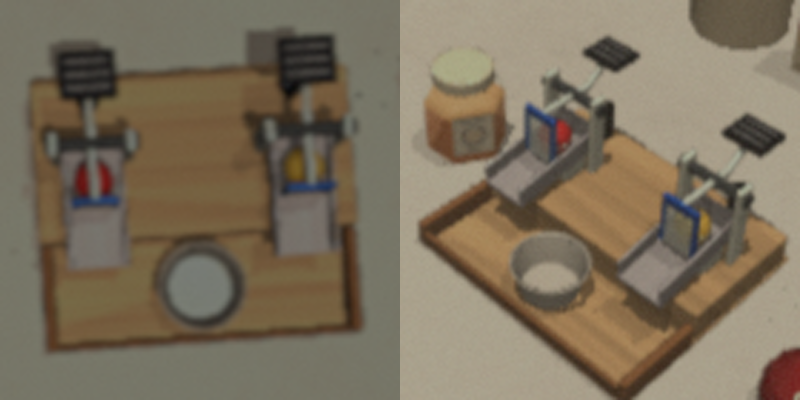

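Red sits in the left chute. The two pot candidates in the top view are at (343,222) in the tray and at (444,248) on the counter. The one in the tray has the smaller rim, at 27 px against 38, so it is the pot. The dispenser origin is about (540,-13) with a yaw of about +0.06.

send_rows([
  [[20,-45,0],2,1],
  [[20,-45,0],2,1],
  [[20,-45,0],2,1],
  [[20,-45,0],2,1],
  [[20,-45,0],2,1],
  [[20,-45,0],2,1],
  [[20,-45,0],2,1],
  [[20,-45,0],2,1],
  [[20,-45,0],2,1],
  [[20,-45,0],2,1],
  [[20,-45,0],2.2,1],
  [[20,-45,0],2.2,1],
], squeeze=10)

```text
clock: 2.9
eef_pos: [437.1, -28.5, 302.9]
eef_rot: [-3.141, 0.001, -3.08]
wrist_force: [0.9, 0.4, 0.0]
finger_gap: 1.9
finger_force: 0.0
```

send_rows([
  [[12,-40,0],0,1],
  [[0,-7,-20],0,1],
  [[0,0,-40],0,1],
  [[0,0,-40],0,1],
  [[0,0,-20],0,1],
  [[0,0,0],0,1],
  [[0,0,0],0,1],
])

```text
clock: 3.6
eef_pos: [449.1, -73.5, 183.4]
eef_rot: [-3.141, 0.0, -3.082]
wrist_force: [1.1, -0.3, 0.0]
finger_gap: 0.6
finger_force: 0.0
```

Run:
```python
from h import *
s=read_state();print(s["eef_pos"],s["eef_rot"],s["finger_gap"])
w=camera("wrist");t=camera("top");spots(w,["tray","pot","mouth_left","mouth_right"],1)
cv2.imwrite("pics/c.png",np.hstack([cv2.resize(w["color"],(480,300)),cv2.resize(t["color"][135:255,285:405],(300,300))]))
```

```text
[449.07273461 -73.45640671 183.42562849] [-3.14146037e+00  4.37811993e-04 -3.08150923e+00] 0.6442688375109337
pot 0.62 [ 378. -252.    4.] px 116 112
mouth_left 0.68 [466.  58.  51.] px 477 249
mouth_right 0.86 [469. -88.  47.] px 298 241
```

View pics/c.png

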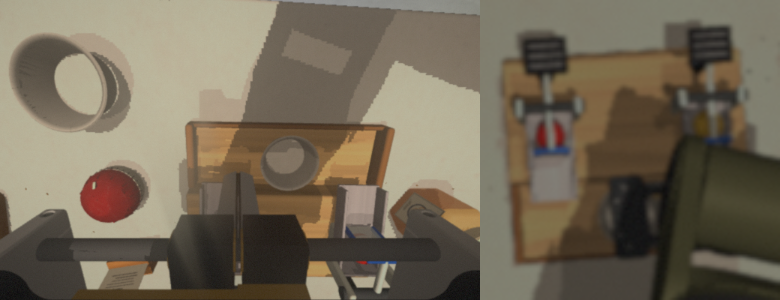

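send_rows([
  [[-3,0,-20],0,1],
  [[0,0,-20],0,1],
  [[0,0,-15],0,1],
  [[0,0,-12],0,1],
  [[0,0,0],0,1],
  [[0,3,0],0,1],
  [[0,3,0],0,1],
])

```text
clock: 4.6
eef_pos: [446.1, -67.3, 116.4]
eef_rot: [-3.141, 0.001, -3.082]
wrist_force: [0.9, 0.6, -0.1]
finger_gap: 0.7
finger_force: 0.0
```

Run:
```python
from h import *
w=camera("wrist");t=camera("scene");spots(t,["pot"],2);print(read_state()["wrist_force"])
cv2.imwrite("pics/d.png",np.hstack([cv2.resize(w["color"],(480,300)),cv2.resize(t["color"][160:300,270:410],(300,300))]))
```

```text
pot 0.85 [447. -11.   7.] px 320 259
pot 0.78 [ 376. -250.    0.] px 378 353
[0.56916927 1.08749515 0.06967159]
```

View pics/d.png

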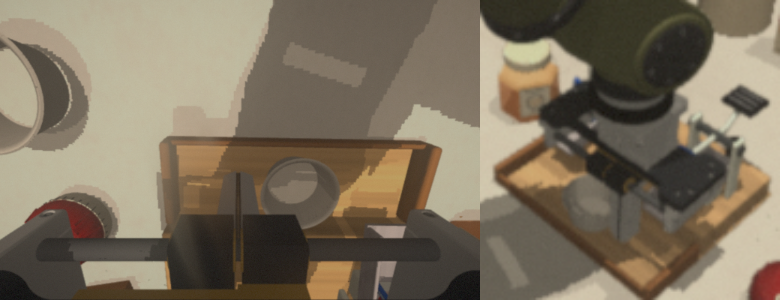

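The fingers are in the tray just right of the pot, which stands untouched. Now I push left.

send_rows([
  [[0,5,0],0,1],
  [[0,5,0],0,1],
  [[0,6,0],0,1],
  [[-1,6,0],0,1],
  [[0,6,0],0,1],
  [[0,6,0],0,1],
  [[-1,6,0],0,1],
  [[0,6,0],0,1],
  [[0,6,0],0,1],
  [[-1,6,0],0,1],
  [[0,6,0],0,1],
  [[0,0,0],0,1],
])

```text
clock: 5.95
eef_pos: [442.7, -2.8, 115.6]
eef_rot: [3.141, -0.0, -3.081]
wrist_force: [0.1, 0.6, -0.1]
finger_gap: 0.8
finger_force: 0.0
```

send_rows([
  [[-1,5,0],0,1],
  [[0,4,0],0,1],
  [[0,2,0],0,1],
  [[0,0,0],0,1],
])

```text
clock: 6.35
eef_pos: [441.7, 7.8, 115.7]
eef_rot: [3.142, 0.0, -3.081]
wrist_force: [0.8, -0.7, -0.1]
finger_gap: 0.8
finger_force: 0.0
```

Run:
```python
from h import *
w=camera("wrist");t=camera("scene");spots(t,["pot","tray"],2);spots(w,["pot","tray","mouth_left"],2);print(read_state()["wrist_force"])
cv2.imwrite("pics/e.png",np.hstack([cv2.resize(w["color"],(480,300)),cv2.resize(t["color"][160:300,270:410],(300,300))]))
```

```text
pot 0.81 [442.  57.   7.] px 300 244
pot 0.6 [ 376. -252.   -1.] px 379 354
tray 0.69 [451. -17.   2.] px 323 261
pot 0.24 [448. -14.   9.] px 285 241
tray 0.56 [449. -16.  11.] px 283 242
mouth_left 0.66 [466.  59.  50.] px 400 304
[ 0.36356258  0.11474525 -0.46201991]
```

View pics/e.png

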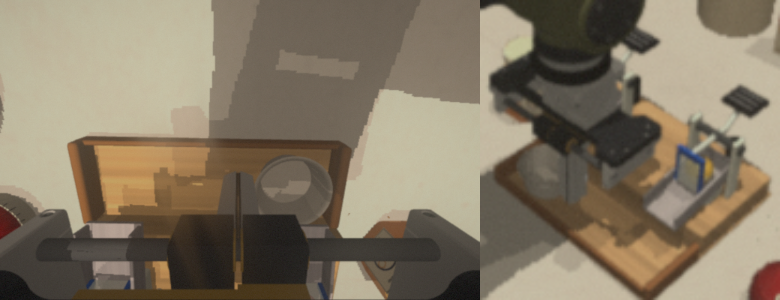

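send_rows([
  [[0,2,0],0,1],
  [[0,1,0],0,1],
  [[0,1,0],0,1],
  [[0,0,0],0,1],
])

```text
clock: 7.1
eef_pos: [441.8, 11.7, 115.7]
eef_rot: [-3.142, 0.0, -3.081]
wrist_force: [0.4, -0.8, 0.0]
finger_gap: 0.4
finger_force: 0.1
```

send_rows([
  [[0,1,0],0,1],
  [[0,1,0],0,1],
  [[0,1,0],0,1],
  [[0,0,0],0,1],
])

```text
clock: 7.5
eef_pos: [441.7, 14.7, 115.6]
eef_rot: [3.142, -0.0, -3.081]
wrist_force: [0.4, -0.6, -0.5]
finger_gap: 0.7
finger_force: 0.1
```

send_rows([
  [[0,1,0],0,1],
  [[0,1,0],0,1],
  [[0,1,0],0,1],
  [[0,0,0],0,1],
])

```text
clock: 7.9
eef_pos: [441.7, 17.7, 115.7]
eef_rot: [3.142, 0.0, -3.081]
wrist_force: [-0.2, 0.4, 0.2]
finger_gap: 0.8
finger_force: 0.1
```

Run:
```python
from h import *
w=camera("wrist");t=camera("scene");spots(t,["pot"],1);print(read_state()["wrist_force"])
cv2.imwrite("pics/f.png",np.hstack([cv2.resize(w["color"][150:310,300:500],(375,300)),cv2.resize(t["color"][200:270,270:340],(300,300))]))
```

```text
pot 0.85 [ 377. -254.    1.] px 381 353
[-0.03981815  0.06277537 -0.39113762]
```

View pics/f.png

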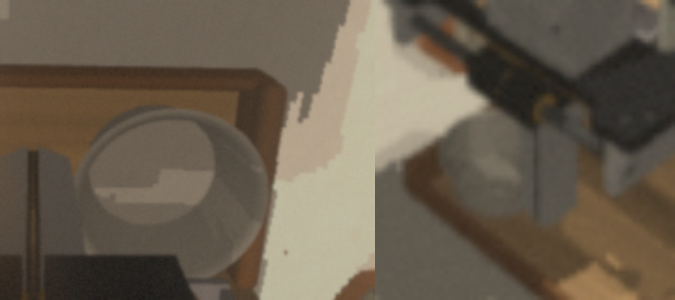

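send_rows([
  [[0,1,0],0,1],
  [[0,1,0],0,1],
  [[0,0,0],0,1],
])

```text
clock: 8.35
eef_pos: [441.8, 19.3, 115.8]
eef_rot: [-3.141, 0.0, -3.081]
wrist_force: [-0.1, -4.9, 1.4]
finger_gap: 0.5
finger_force: 3.1
```

Wall contact: the pot is seated. I'll retreat, lift, and go above the left paddle.

send_rows([
  [[0,-5,0],0,1],
  [[0,-15,0],0,1],
  [[0,0,40],0,1],
  [[0,0,45],0,1],
  [[0,0,45],0,1],
  [[30,13,15],0,1],
  [[40,17,0],0,1],
  [[40,17,0],0,1],
  [[40,17,0],0,1],
  [[0,0,0],0,1],
  [[0,0,0],0,1],
])

```text
clock: 9.45
eef_pos: [591.6, 63.6, 259.6]
eef_rot: [3.141, -0.002, -3.081]
wrist_force: [-1.2, 0.0, -0.5]
finger_gap: 0.8
finger_force: 0.0
```

Run:
```python
from h import *
s=read_state();print(s["eef_pos"])
w=camera("wrist");t=camera("top");c=camera("scene")
for p in(t,c,w): spots(p,["pot","paddle_left","mouth_left"],2)
cv2.imwrite("pics/g.png",np.hstack([cv2.resize(w["color"],(480,300)),cv2.resize(c["color"][160:300,270:410],(300,300))]))
```

```text
[591.61895465  63.6495635  259.62386972]
pot 0.89 [ 383. -253.    0.] px 439 244
pot 0.21 [534. -84.  76.] px 374 183
pot 0.89 [ 378. -253.    1.] px 381 353
pot 0.67 [440.  66.   7.] px 297 242
paddle_left 0.77 [591.  66. 132.] px 343 176
mouth_left 0.81 [470.  60.  43.] px 308 227
pot 0.82 [442.  64.   7.] px 327 44
paddle_left 0.71 [597.  65. 127.] px 319 227
mouth_left 0.59 [465.  58.  50.] px 319 61
```

View pics/g.png

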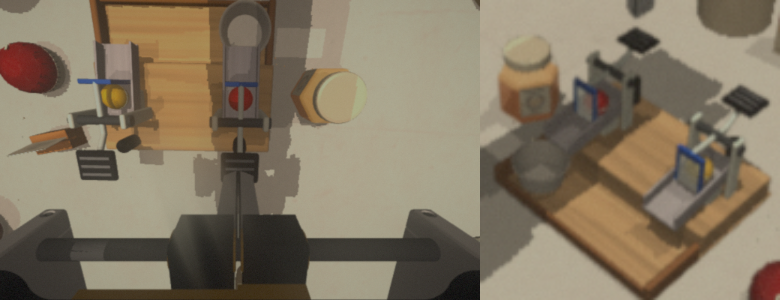

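send_rows([
  [[2,0,-15],0,1],
  [[0,0,-15],0,1],
  [[0,0,-10],0,1],
  [[0,0,-8],0,1],
  [[0,0,-7],0,1],
  [[0,0,-5],0,1],
  [[0,0,-2],0,1],
  [[0,0,0],0,1],
  [[0,0,0],0,1],
  [[0,0,0],0,1],
  [[0,0,0],0,1],
  [[0,0,0],0,1],
])

```text
clock: 11.25
eef_pos: [595.9, 63.7, 201.2]
eef_rot: [-3.141, 0.009, -3.082]
wrist_force: [10.5, 0.5, 18.9]
finger_gap: 0.3
finger_force: 10.6
```

Run:
```python
from h import *
s=read_state();print(s["eef_pos"],s["wrist_force"])
w=camera("wrist");c=camera("scene")
for p in(c,w): spots(p,["pot","red_cheese","yellow_cheese"],2)
cv2.imwrite("pics/i.png",np.hstack([cv2.resize(w["color"],(480,300)),cv2.resize(c["color"][160:300,270:410],(300,300))]))
```

```text
[595.94432133  63.65858108 201.1873606 ] [10.45544358  0.49063514 18.94591266]
pot 0.95 [ 377. -253.   -0.] px 380 353
pot 0.84 [439.  65.   6.] px 297 243
red_cheese 0.67 [432.  75.  25.] px 292 237
yellow_cheese 0.43 [530. -87.  71.] px 371 239
pot 0.86 [444.  66.   6.] px 331 23
red_cheese 0.82 [438.  67.  21.] px 333 10
yellow_cheese 0.65 [534. -90.  73.] px 104 126
```

View pics/i.png

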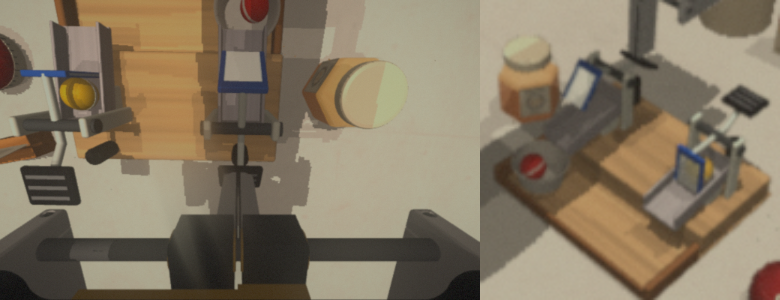

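The gate is lifted and the red cheese is in the pot. I'll release the paddle and go up.

send_rows([
  [[0,0,6],0,1],
  [[0,0,10],0,1],
  [[0,0,15],0,1],
  [[0,0,30],0,1],
  [[0,0,40],0,1],
  [[0,0,0],0,1],
  [[0,0,0],0,1],
  [[0,0,0],0,1],
  [[0,0,0],0,1],
  [[0,0,0],0,1],
  [[0,0,0],0,1],
  [[0,0,0],0,1],
])

```text
clock: 12.85
eef_pos: [593.7, 63.6, 299.4]
eef_rot: [3.142, -0.0, -3.082]
wrist_force: [0.3, 0.1, 0.1]
finger_gap: 0.7
finger_force: 0.0
```

Run:
```python
from h import *
s=read_state();print(s["eef_pos"],s["wrist_force"])
w=camera("wrist");c=camera("scene")
for p in(c,w): spots(p,["pot","red_cheese","paddle_left","yellow_cheese"],2)
cv2.imwrite("pics/j.png",np.hstack([cv2.resize(w["color"],(480,300)),cv2.resize(c["color"][160:300,270:410],(300,300))]))
```

```text
[593.72084648  63.58673566 299.3865972 ] [0.34950273 0.07313651 0.12688393]
pot 0.98 [444.  67.   6.] px 298 241
pot 0.65 [ 380. -250.   -1.] px 380 352
red_cheese 0.42 [515. 178.  -3.] px 292 209
paddle_left 0.58 [591.  64. 133.] px 343 176
yellow_cheese 0.38 [531. -88.  73.] px 372 239
pot 0.69 [443.  65.   5.] px 326 51
pot 0.41 [469. -91.  50.] px 176 60
red_cheese 0.73 [600.  64. 128.] px 317 211
paddle_left 0.92 [596.  62. 128.] px 316 208
yellow_cheese 0.5 [ 506. -222.   -0.] px 90 92
```

View pics/j.png

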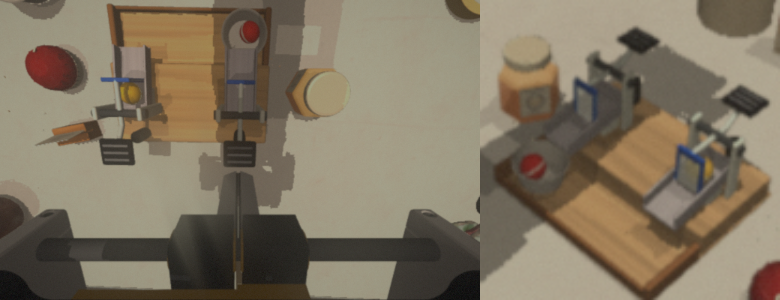

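The cheese is in the pot at wrist crop (250,32), both gates are closed and the bystanders are undisturbed, so I'm handing in.

```bash
python3 -c "
from cell import *
print(sign_off())"
```

```text
the job is handed in; nothing more can be done
None
```

The job is handed in: the last picture shows the red cheese in the small pot under the left chute, both gates closed, and the yellow cheese still in its chute; the judge gave no verdict.

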